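# Loosen a jeweller's jig and slide its work plate home

### The job

With a fingertip rolled round its knurled rim, loosen the brass screw head on top of the blue jig by two full turns anticlockwise (seen from above), so that its red mark ends roughly back at the white pointer mark. Then push the work slide forward by its orange tab until it is fully home against the red end stop. Work gently and grip or lift nothing: keep the slide flat in its groove, leave the screw head at two turns, and do not disturb the pliers, the tub or the terracotta block.

Things in the scene. Friction and masses are not known exactly. Their poses are not given: they have to be found in the camera images.
- jig: Fixed jig (sizes in mm): blue bed 225 long (x -125 to 100) x 90 wide x 12 thick, origin on the bench under the axis of the screw head. +x is the way the slide is pushed, z up. A groove 37 wide runs along its middle between two aluminium rails, 10 thick, tops 21 above the bench, x -105 to 100.
- nut (a joint): Turn of the knurled screw head, rad; positive is anticlockwise from above and loosens. 0: red mark at the white pointer. Starts clamped within 0.35 of 0; travel -0.6 to 22; two turns are 12.57. Needs about 0.04 N m (dry friction), stays where left. It lifts the jaw under the bridge 4 mm per turn: lowered, the jaw blocks a rib on the slide; after two turns the rib passes freely.
- axis (a point): Centre of the brass screw head, half-way up, 65 mm above the bench, on its vertical axis; jig's axes (does not turn). The head is a disc 58 mm across its 24 rounded knurls (53 at the core), 18 thick, underside 56 and top 74 above the bench; it does not rise. A red mark lies on its top near the rim. All round the rim the space above the bridge is free.
- tab (a point): Centre of the orange tab of the loose work slide, 30 mm above the bench. The tab is 4 thick (x) x 34 wide x 30 tall, top 42 above the bench. It stands at the -x end of a steel plate 34 wide, top 17 above the bench, reaching 148 in +x from the tab's centre, in the groove. x: pushing direction. 0.11 to 0.22 kg, plain friction. Starts about 97 mm behind the screw axis, travels 37.
- slide_home (a point): Where the tab's centre lies when the slide is fully home against the end stop (60 mm behind the screw axis, 30 mm above the bench). Fixed to the jig.
- pliers: Bystander: small pliers with red handles, about 110 x 58 x 14 mm, lying flat; origin on the bench near the joint.
- tub: Bystander: small clear plastic tub, 68 mm in diameter, 42 mm tall; origin at the centre of its underside.
- block: Bystander: terracotta-coloured block 75 x 55 x 28 mm; origin at the centre of its underside.
- bridge (a point): Middle of the top of the dark steel bridge, on the screw axis, 52 mm above the bench. Its bar is 20 (x) x 90 (y) x 10 thick, on two columns 20 x 14 at y = +-37.5; the jaw moves below it.
- pointer (a point): White pointer mark on top of the bridge bar, at its -y end, 39 mm from the screw axis.
- stop (a point): Middle of the inner face of the red end stop that closes the groove at its +x end, 88 mm from the screw axis; the stop is 12 thick, 57 wide, its top 26 mm above the bench.
Things that resemble listed ones, but are neither listed nor needed, are in the scene too. There is more than one size of the jig; the job needs the larger. There is more than one size of the part that bears tab; the job needs the larger.

How it is judged:
On the way, in this order (a step that is already met when the one before it is completed fails the run):
1. the screw head stands at two full turns loosened, within 0.9 rad (about a seventh of a turn), the slide not yet pushed (value of joint nut between 11.67 and 13.47 rad and x of tab in the frame of jig below -0.08 m), for 0.1 s.
2. the slide is home against the end stop, within 4 mm (x of tab in the frame of jig above -0.064 m), for 0.2 s.
At the end, for the whole second after the job is handed in: The screw head rests at two full turns (12.57 rad) within 0.9 rad, the slide lies flat in its groove at rest with its front within 4 mm of the end stop, and pliers, tub and block are within 15 mm of where they stood (value of joint nut between 11.67 and 13.47 rad and x of tab in the frame of jig above -0.064 m and linear speed of slide below 0.01 m/s and velocity of joint nut between -0.05 and 0.05 rad/s and z of tab in the frame of jig between 0.026 and 0.034 m and angle between tab's own z axis and vertical below 0.06 rad and distance of each of pliers, tub, block from where it was at the start of the episode below 0.015 m); the robot touches nothing.
It fails at once if the screw head is gripped or pressed hard (fingers on the jig with over 35 N) (contact force between the fingers and jig above 35 N).
It fails at once if the slide is gripped or pressed hard (fingers on it with over 35 N) (contact force between the fingers and slide above 35 N).
It fails at once if the slide is lifted or tipped out of its groove (tab more than 8 mm above its height, or leaning over 0.2 rad) (z of tab in the frame of jig above 0.038 m or angle between tab's own z axis and vertical above 0.2 rad).
It fails at once if the slide is forced forward before the screw head is loosened (value of joint nut below 11.67 rad and x of tab in the frame of jig above -0.08 m).
It fails at once if a bystander (pliers, tub, block) is moved more than 15 mm or lifted (distance of any of pliers, tub, block from where it was at the start of the episode above 0.015 m).
It also fails if it takes over 58 s, if anything falls off the work surface, if the arm or the gripper's body presses on something with over 40 N, if the wrist force passes 120 N, or if a joint passes its speed limit or range.

### The arm

A 6-joint arm with a two-finger parallel gripper is mounted at the origin on the work surface. World frame = base frame: x ahead of the robot, y to its left, z up, the work surface at z = 0. Lengths are in m, angles in rad, forces in N, time in s.
With the tool pointing down it reaches from about 0.25 to 0.85 m from the base axis. Payload 12.5 kg.
Tool frame: the origin (TCP) lies at the very end of the fingers, on their centre line; the grasp point (between the pads) lies 19 mm behind it (ctrl.hold_point_z is the distance from the TCP to the grasp point, in m); z points along the fingers, y is the line along which they close (so a half turn about z gives the same grasp; the last joint's range is limited). The gripper opens to 93 mm and grips with 3 to 60 N. Pads are 15 mm wide; open, the fingers measure 128 mm over their backs; the gripper's body (75 mm by 188 mm) begins 65 mm behind the grasp point.
Start: joints at [-1.416, 0.351, 1.652, -0, 1.139, -0.085], TCP at [0.131, -0.534, 0.219] pointing down, gripper open.
Joint ranges: [-2.75, 2.75], [-0.79, 2.1], [0.01, 2.65], [-1.57, 4.71], [0.07, 3.14], [-2.87, 2.87]. Speed limits (rad/s): [2.22, 2.22, 2.79, 3.14, 3.14, 3.14].

### API

Orientations are given as a unit quaternion [w, x, y, z].
In Python, from cell import ctrl gives the robot as it stands.
- The arm moves only by the shell command python3 -m inch 'ROWS' [OPENING]. ROWS is JSON, a list of rows, each a list of 6 numbers: the shift along the tool's x, y, z in mm, then the turn, a rotation vector about the tool's x, y, z in rad. A call has 1 to 8 rows; each row is the pose to reach, as a shift and turn from the pose commanded when the call began, along the tool's axes at that moment; what a row does not reach only later rows make up. A row lasts 1/8 s, in which the tool goes at most 62.5 mm and 10.7 degrees, less where a joint would pass 70% of its speed; a pose out of reach is approached as far as the arm can. A call with a gripper value outside its range is refused whole. OPENING is the opening, from 0 (shut) to 1 (fully open), set as the call begins (- or left out, the last holds). The fingers move at their own pace and stop on an object; the grip force is fixed at half the most. Time passes only in rows, so rows that repeat a pose let the fingers close. It gives the time, the measured TCP pose, the force, the opening and the grip force at its end, in the units of the state.
- ctrl.observe(): the state, without advancing time (a new reading comes with each control period).
- ctrl.camera(name): name is "scene" or "top" or "wrist"; returns (picture, depth): 480x640x3 uint8, blue, green, red; 480x640 float32, m along the optical axis (not along the pixel's ray), 0 where there is no reading.
- ctrl.camera_params(name): a dict with "mtx" (3x3 intrinsics, pixels), "dist_coeffs" ([k1, k2, p1, p2, k3] as OpenCV has them; the pictures are not rectified), "R" (3x3) and "t" (3): a world point X has camera coordinates R X + t. Camera axes: x right, y down, z forward; pixel columns grow to the right and rows downward; lengths in m; the calibration is good to about 2 mm. A picture is of the moment at which its call begins: read the wrist's pose just before it. camera_params takes no time and is no camera call; for the wrist camera it gives the pose at the moment of the call.
- ctrl.close_job(): hands the job in; it is judged then, once.
Trained networks look in the newest picture that a camera, given by its name, has taken for a name from the list of things; names that differ only in an ending like _2 or _b are one class to them, and where a whole thing is asked for, a point or a joint stands for the part that bears it (a point fixed in the world has none). Each returns a list of dicts, best first, with "p" (0 to 1); they miss things now and then, are a little off and sometimes report something else, mostly with a low value. They report only what shows in the picture. A call takes as long as a camera call. They do not tell look-alikes from the thing itself.
- ctrl.look_for(target, camera): "centre" ([x, y, z] in m, in world coordinates, good to about 4 mm: the middle of the surface that is visible of it).
- ctrl.trace(target, camera): "mask" (480x640 bool, what is visible of it).
- ctrl.mark_of(target, camera): "centre" ([x, y, z] in m, in world coordinates, good to about 4 mm: a listed point, or the origin of a listed thing).
The state is a dict: "time_s": time; "joint_positions": joint angles; "qd": joint speeds; "effort": joint torques, N m; "tcp_pos": TCP position; "tcp_rot": TCP orientation; "wrist_force": force on the tool from outside, world axes, zero at the start; "torque": the same for the moment, N m; "grip_width": finger opening in m; "finger_force": force on a finger pad.
Only numpy, scipy, OpenCV 4.12 (cv2) and the standard library are available. Lean on these libraries where they do the work, as an engineer would, in place of code of your own. Each camera call takes 0.05 s, during which the arm holds its last target. There are 200 camera calls.

## Working session

There is one attempt and no reset: what is moved stays moved. The work goes in short steps, Python scripts to look and compute and a shell command to move; the robot and the scene stay as the last step left them, time stands still between calls to the robot, and variables do not carry over. Pictures are saved under pics/ and viewed, at most 10 in all, crops included, and the job is handed in when it is done.

```bash
mkdir -p pics; ls
python3 - <<'E'
from cell import ctrl
import cv2,numpy as np
s=ctrl.observe();print(s['time_s'],s['tcp_pos'],s['tcp_rot'],s['grip_width'])
for c in ['top','scene']:
    im,d=ctrl.camera(c);cv2.imwrite(f'pics/{c}0.png',im)
    for n in ['jig','axis','tab','slide_home','pointer','stop','bridge','pliers','tub','block']:
        print(c,n,[(np.round(r['centre'],3).tolist(),round(r['p'],2)) for r in ctrl.mark_of(n,c)][:4])
print(ctrl.observe()['time_s'])
E
```

```text
pics
0.0 [ 0.13060341 -0.53393346  0.21811897] [-5.58610457e-04  9.92819557e-01  1.19620292e-01 -2.79257807e-05] 0.09297998812534422
top jig [([0.58, -0.044, 0.003], 0.89), ([0.375, 0.149, 0.002], 0.66), ([0.577, -0.046, 0.052], 0.66)]
top axis [([0.58, -0.044, 0.066], 0.88), ([0.372, 0.149, 0.044], 0.81)]
top tab [([0.407, -0.064, 0.014], 0.7), ([0.478, -0.022, 0.028], 0.64)]
top slide_home [([0.327, 0.144, 0.022], 0.84), ([0.52, -0.03, 0.028], 0.83)]
top pointer [([0.378, 0.121, 0.042], 0.78), ([0.569, -0.083, 0.053], 0.69)]
top stop [([0.666, -0.059, 0.02], 0.8), ([0.44, 0.153, 0.014], 0.65)]
top bridge [([0.372, 0.146, 0.04], 0.73), ([0.578, -0.046, 0.052], 0.58)]
top pliers [([0.759, -0.061, 0.0], 0.63)]
top tub [([0.634, 0.112, 0.0], 0.72)]
top block [([0.578, -0.045, 0.064], 0.65)]
scene jig [([0.373, 0.146, 0.002], 0.9), ([0.578, -0.044, 0.002], 0.68)]
scene axis [([0.577, -0.041, 0.068], 0.61), ([0.374, 0.147, 0.049], 0.57)]
scene tab [([0.482, -0.021, 0.029], 0.8)]
scene slide_home [([0.327, 0.143, 0.026], 0.89), ([0.519, -0.03, 0.032], 0.69)]
scene pointer [([0.57, -0.079, 0.053], 0.85), ([0.378, 0.116, 0.04], 0.66)]
scene stop [([0.663, -0.065, 0.02], 0.68), ([0.443, 0.153, 0.015], 0.65)]
scene bridge [([0.577, -0.042, 0.049], 0.95), ([0.376, 0.147, 0.04], 0.66)]
scene pliers [([0.755, -0.063, -0.0], 0.7)]
scene tub [([0.633, 0.114, -0.004], 0.63)]
scene block [([0.544, -0.212, -0.003], 0.66)]
1.1
```

View pics/top0.png

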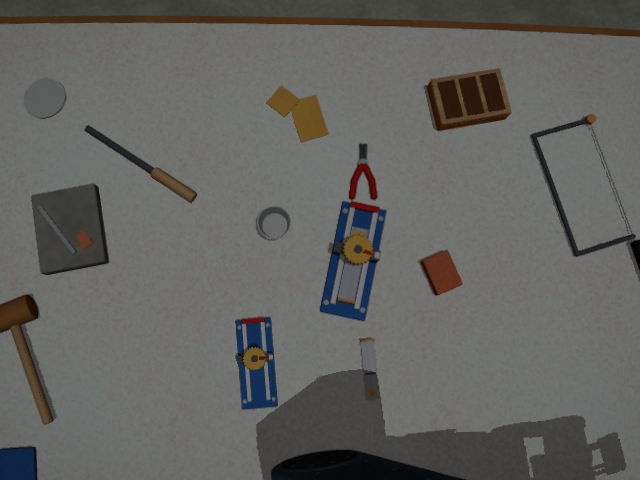

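```bash
cat > h.py <<'E'
from cell import ctrl
import cv2,numpy as np
from scipy.spatial.transform import Rotation as Ro
try: O,yaw=np.load('jig.npy')[:2],float(np.load('jig.npy')[2])
except Exception: O,yaw=np.array([.5785,-.0435]),-.222
def jig(p):
    c,s=np.cos(yaw),np.sin(yaw);d=np.array(p[:2])-O
    return np.array([c*d[0]+s*d[1],-s*d[0]+c*d[1],p[2]])*1e3
def world(q): # mm in jig -> m world
    c,s=np.cos(yaw),np.sin(yaw);q=np.array(q)/1e3
    return np.array([O[0]+c*q[0]-s*q[1],O[1]+s*q[0]+c*q[1],q[2]])
def R():
    q=ctrl.observe()['tcp_rot'];return Ro.from_quat([q[1],q[2],q[3],q[0]]).as_matrix()
def shift(q): # tool shift mm and tool z turn to reach jig pose q, tool x = jig x, z down
    r=R();s=ctrl.observe()
    t=np.array([[np.cos(yaw),np.sin(yaw),0],[np.sin(yaw),-np.cos(yaw),0],[0,0,-1]]).T
    return np.round(r.T@(world(q)-s['tcp_pos'])*1e3,1),np.round(Ro.from_matrix(r.T@t).as_rotvec(),3)
def px(P,c):
    k=ctrl.camera_params(c);return cv2.projectPoints(np.array(P,float).reshape(-1,3),cv2.Rodrigues(k['R'])[0],k['t'],k['mtx'],np.array(k['dist_coeffs']))[0].reshape(-1,2)
E
python3 - <<'E'
from h import *
im=cv2.imread('pics/top0.png')
cv2.imwrite('pics/c1.png',cv2.resize(im[185:415,225:425],None,fx=2.6,fy=2.6,interpolation=cv2.INTER_CUBIC))
print(shift([0,0,200]),px([world([0,0,74]),world([88,0,20]),world([-97,0,30]),world([0,-39,52])],'top').round(1))
k=ctrl.camera_params('wrist');r=R();print('wrist cam in tool',r.T@(-k['R'].T@k['t']-ctrl.observe()['tcp_pos']), (k['R']@r).round(2),k['mtx'][0][0])
E
```

```text
(array([ 551.6, -370.4,   18.7]), array([ 0.   , -0.   ,  0.462])) [[358.2 248.2]
 [364.8 209.5]
 [345.  300.4]
 [377.  254.6]]
wrist cam in tool [ 0.07133635  0.00024585 -0.16570049] [[ 0.    1.    0.  ]
 [-0.97  0.   -0.26]
 [-0.26 -0.    0.97]] 359.88251914809774
```

View pics/c1.png

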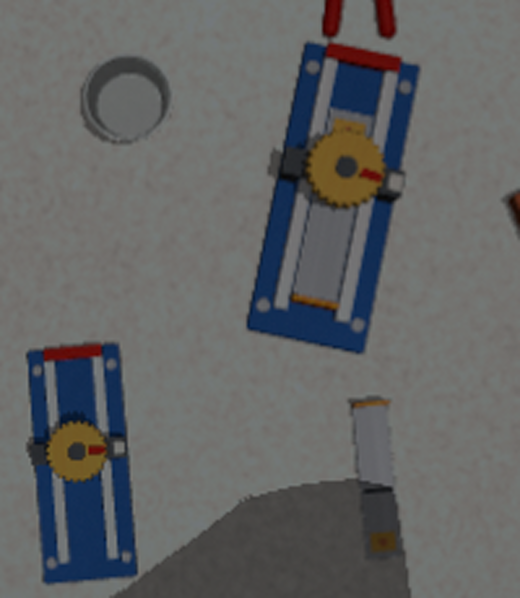

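Two jigs: the larger at top-pixel (358,248), the smaller at (255,357). Two slides: the larger sits in the large jig (tab at 345,300), the smaller lies loose (368,365). By size I want the first of each, and the crop confirms it. The red mark is near the white pointer. Next I move the shut gripper behind the head.

```bash
python3 -m inch '[[60,-40,0,0,0,0.05],[120,-80,0,0,0,0.12],[180,-120,0,0,0,0.18],[230,-155,0,0,0,0.24],[280,-190,0,0,0,0.3],[330,-225,0,0,0,0.36],[375,-260,0,0,0,0.42],[415,-290,0,0,0,0.462]]' 0
python3 - <<'E'
from h import *
print(shift([-80,0,170]))
E
```

```text
time_s: 2.1
tcp_pos: [0.462, -0.1572, 0.2189]
tcp_rot: [0.0, 0.994, -0.112, 0.0]
wrist_force: [1.2, -0.8, 0.4]
grip_width: 0.0177
finger_force: 0.0
(array([   8.3, -136.6,   48.9]), array([ 0.   , -0.001, -0.002]))
```

```bash
python3 -m inch '[[3,-45,15,0,0,0],[6,-90,32,0,0,0],[8,-137,49,0,0,0],[8,-137,49,0,0,0],[8,-137,49,0,0,0]]' 0
python3 - <<'E'
from h import *
s=ctrl.observe();print(s['tcp_pos'],s['wrist_force'],s['grip_width'])
im,d=ctrl.camera('wrist');cv2.imwrite('pics/w1.png',im);np.save('w1d.npy',d)
for n in ['axis','bridge','pointer','tab','slide_home','stop']:
    print(n,[(np.round(jig(r['centre']),1).tolist(),round(r['p'],2)) for r in ctrl.mark_of(n,'wrist')][:2])
# head top: depth points at z 70..78
k=ctrl.camera_params('wrist');v,u=np.nonzero(d>0);
xy=cv2.undistortPoints(np.c_[u,v].astype(float).reshape(-1,1,2),k['mtx'],np.array(k['dist_coeffs'])).reshape(-1,2)
Z=d[v,u];C=np.c_[xy*Z[:,None],Z];W=(C-k['t'])@k['R']
J=np.array([(W[:,0]-O[0])*np.cos(yaw)+(W[:,1]-O[1])*np.sin(yaw),-(W[:,0]-O[0])*np.sin(yaw)+(W[:,1]-O[1])*np.cos(yaw),W[:,2]]).T*1e3
m=(abs(J[:,2]-74)<6)&(np.hypot(J[:,0],J[:,1])<40)
print(m.sum(),np.median(J[m,2]),cv2.minEnclosingCircle(J[m,:2].astype(np.float32)),[np.percentile(J[m,i],[0.2,99.8]).round(1) for i in (0,1)])
b=im[v,u][m].astype(int);red=(b[:,2]>2.2*b[:,1])&(b[:,2]>60);print('red',red.sum(),J[m][red].mean(0))
mw=(abs(J[:,2]-21)<5)&(im[v,u].min(1)>110)
print('yaw chk rails',mw.sum())
E
```

```text
time_s: 2.72
tcp_pos: [0.4989, -0.0274, 0.1698]
tcp_rot: [0.0, 0.994, -0.111, 0.0]
wrist_force: [-0.4, 1.1, 0.2]
grip_width: 0.0008
finger_force: 0.0
[ 0.4988882  -0.02737634  0.16984353] [-0.4028773   1.08009331  0.22822329] 0.0008246767368035501
axis [([-239.2, 137.4, 48.7], 0.66), ([-0.2, 0.8, 66.1], 0.65)]
bridge [([-0.5, -2.0, 49.8], 0.93), ([-238.1, 136.9, 34.3], 0.72)]
pointer [([-0.1, -36.4, 55.5], 0.78)]
tab [([-158.8, -62.1, 15.2], 0.7), ([-96.3, -0.4, 32.4], 0.62)]
slide_home [([88.9, -0.7, 17.0], 0.4)]
stop [([88.8, 0.8, 15.6], 0.9), ([-177.2, 163.7, 11.9], 0.58)]
5130 73.72475098699672 ((-1.4150315523147583, -0.762647271156311), 28.933650970458984) [array([-29.3,  26.3]), array([-28.3,  26.9])]
red 218 [ -3.32107211 -19.26410886  74.58160803]
yaw chk rails 6645
```

View pics/w1.png

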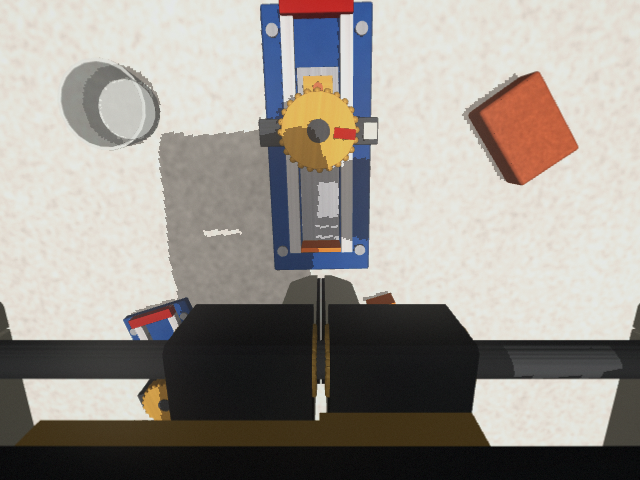

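The wrist view shows the head at (318,130), the red mark at (345,133) beside the white pointer (370,130), the tab at (320,247), and free space all round. The fitted head radius is 28.9 mm, so the fit is good. I refine the centre and go down behind the rim.

Run:
```python
import h,numpy as np
w=h.world([-1.4,-0.8,0]);np.save('jig.npy',[w[0],w[1],h.yaw]);import importlib;importlib.reload(h)
print(h.O,h.shift([-46,17,60]),h.jig(h.ctrl.observe()['tcp_pos']))
```

```text
[ 0.57695821 -0.04397211] (array([ 33.7, -18.3, 109.9]), array([-0.   , -0.   , -0.001])) [-79.8082772   -1.23836574 169.85569692]
```

```bash
python3 -m inch '[[10,-10,50,0,0,0],[33.7,-18.3,90,0,0,0],[33.7,-18.3,110,0,0,0],[33.7,-18.3,110,0,0,0]]'
python3 -m inch '[[4,0,0,0,0,0],[7,0,0,0,0,0],[8,0,0,0,0,0],[8,0,0,0,0,0]]'
python3 -m inch '[[1,0,0,0,0,0],[1,0,0,0,0,0]]'
python3 -c "
from h import *
s=ctrl.observe();print(jig(s['tcp_pos']),R().T@s['wrist_force'])"
```

```text
time_s: 3.58
tcp_pos: [0.5349, -0.0167, 0.0584]
tcp_rot: [-0.0, 0.994, -0.111, -0.001]
wrist_force: [0.3, -0.2, -0.3]
grip_width: 0.0009
finger_force: 0.0
time_s: 4.08
tcp_pos: [0.5437, -0.0184, 0.06]
tcp_rot: [-0.0, 0.994, -0.111, 0.0]
wrist_force: [-0.6, -0.5, -0.4]
grip_width: 0.0002
finger_force: 0.0
time_s: 4.32
tcp_pos: [0.5445, -0.0186, 0.0597]
tcp_rot: [0.0, 0.994, -0.111, 0.0]
wrist_force: [0.4, 0.2, 0.2]
grip_width: 0.0004
finger_force: 0.0
[-37.20304102  17.59412672  59.6599748 ] [ 0.35954402 -0.3148595  -0.22187112]
```

```bash
for i in 1; do python3 -m inch '[[0.7,0,0,0,0,0],[0.7,0,0,0,0,0]]' | grep -E "force|pos"
python3 -m inch '[[0.7,0,0,0,0,0],[0.7,0,0,0,0,0]]'| grep -E "force|pos"
python3 -m inch '[[0.6,0,0,0,0,0],[0.6,0,0,0,0,0]]'| grep -E "force|pos"; done
python3 -c "
from h import *
s=ctrl.observe();print(jig(s['tcp_pos']),R().T@s['wrist_force'])"
```

```text
tcp_pos: [0.5448, -0.0187, 0.0595]
wrist_force: [-3.3, 1.4, 2.5]
finger_force: 1.4
tcp_pos: [0.545, -0.0187, 0.0595]
wrist_force: [-6.0, 2.1, 4.5]
finger_force: 3.2
tcp_pos: [0.5451, -0.0187, 0.0594]
wrist_force: [-8.2, 2.5, 4.8]
finger_force: 4.4
[-36.6608891   17.60440112  59.40872837] [-8.60843676 -0.60892614 -4.74578891]
```

Contact is at about -36.7 mm and the stiffness is about 5 N/mm, so the arm is compliant. I roll the first flat stroke and check the mark.

```bash
python3 -m inch '[[0.3,4,0,0,0,0],[0.3,10,0,0,0,0],[0.3,16,0,0,0,0],[0.3,22,0,0,0,0],[0.3,28,0,0,0,0],[0.3,34,0,0,0,0],[0.3,35,0,0,0,0]]'
cat > mk.py <<'E'
from h import *
def mark():
    s=ctrl.observe();im,d=ctrl.camera('wrist')
    k=ctrl.camera_params('wrist')
    # warp to head-top plane z=74mm, 4 px/mm, jig axes (x up, y left)
    g=np.arange(-35,35.1,.25);X,Y=np.meshgrid(g[::-1],g[::-1],indexing='ij')
    P=np.array([world([x,y,74]) for x,y in zip(X.ravel(),Y.ravel())])
    uv=px(P,'wrist').astype(np.float32).reshape(*X.shape,2)
    w=cv2.remap(im,uv[...,0],uv[...,1],cv2.INTER_LINEAR);b=w.astype(int)
    r=np.hypot(X,Y);red=(b[...,2]>2.2*b[...,1])&(b[...,2]>50)&(r<27)&(r>8)
    a=np.arctan2(Y[red].mean(),X[red].mean()) if red.sum()>20 else np.nan
    print('t',round(s['time_s'],2),'tcp',jig(s['tcp_pos']).round(1),'Ftool',(R().T@s['wrist_force']).round(1),'mark rad mod2pi',round((a+np.pi/2)%(2*np.pi),2),'n',red.sum(),'r',np.hypot(X[red].mean(),Y[red].mean()).round(1))
    return im,w
if __name__=='__main__':
    im,w=mark();cv2.imwrite('last.png',w);cv2.imwrite('lastw.png',im)
E
python3 mk.py
```

```text
time_s: 5.95
tcp_pos: [0.5372, -0.0532, 0.059]
tcp_rot: [-0.0, 0.994, -0.111, -0.002]
wrist_force: [-7.9, 1.9, 1.4]
grip_width: 0.0006
finger_force: 4.1
t 5.95 tcp [-36.7 -17.7  59. ] Ftool [-8.1 -0.1 -1.4] mark rad mod2pi 1.14 n 1624 r 18.3
```

```bash
python3 -m inch '[[0.9,7,0,0,0,0],[3.6,13.6,0,0,0,0],[8,19.2,0,0,0,0],[13.6,23.6,0,0,0,0],[20.2,26.3,0,0,0,0],[27.2,27.2,0,0,0,0],[27.2,27.2,0,0,0,0]]'
python3 mk.py
```

```text
time_s: 6.88
tcp_pos: [0.5601, -0.0859, 0.0596]
tcp_rot: [0.0, 0.994, -0.111, 0.0]
wrist_force: [0.6, -0.1, 0.7]
grip_width: 0.0007
finger_force: 0.0
t 6.88 tcp [ -7.2 -44.6  59.6] Ftool [ 0.6 -0.1 -0.7] mark rad mod2pi 1.63 n 1684 r 18.0
```

The corner lost contact, so the tip is narrower than 35 mm in y. I probe the y face.

```bash
for i in 1; do python3 -m inch '[[0,-2,0,0,0,0],[0,-3,0,0,0,0],[0,-3,0,0,0,0]]' | grep -E "force|pos"
python3 -m inch '[[0,-2,0,0,0,0],[0,-3,0,0,0,0],[0,-3,0,0,0,0]]'| grep -E "force|pos";  done
python3 -c "
from h import *
s=ctrl.observe();print(jig(s['tcp_pos']),R().T@s['wrist_force'])"
```

```text
tcp_pos: [0.5599, -0.0835, 0.0596]
wrist_force: [-1.9, -5.4, -0.5]
finger_force: 3.6
tcp_pos: [0.5601, -0.0827, 0.0597]
wrist_force: [-7.5, -23.2, 1.7]
finger_force: 11.8
[ -7.88744866 -41.52181493  59.69676896] [-2.27025081 24.25773671 -1.56003433]
```

```bash
python3 -m inch '[[0,2.2,0,0,0,0],[5,2.2,0,0,0,0],[10,2.2,0,0,0,0],[15,2.2,0,0,0,0],[15,2.2,0,0,0,0]]'
python3 mk.py
```

```text
time_s: 8.3
tcp_pos: [0.575, -0.0867, 0.0596]
tcp_rot: [0.001, 0.994, -0.111, 0.0]
wrist_force: [-1.4, -11.1, -0.9]
grip_width: 0.0005
finger_force: 5.2
t 8.3 tcp [  7.5 -42.1  59.6] Ftool [ 1.  11.1  0.9] mark rad mod2pi 2.17 n 1701 r 18.6
```

```bash
python3 -m inch '[[7.1,-0.9,0,0,0,0],[13.8,-3.7,0,0,0,0],[19.4,-8.1,0,0,0,0],[23.8,-13.8,0,0,0,0],[26.6,-20.4,0,0,0,0],[27.5,-27.5,0,0,0,0],[27.5,-27.5,0,0,0,0]]'
python3 mk.py
python3 -m inch '[[0,-6,0,0,0,0],[0,-12,0,0,0,0],[0,-18,0,0,0,0],[0,-24,0,0,0,0],[0,-26,0,0,0,0],[0,-26,0,0,0,0]]' | grep wrist
python3 mk.py
```

```text
time_s: 9.22
tcp_pos: [0.6108, -0.0648, 0.0603]
tcp_rot: [0.0, 0.994, -0.111, 0.004]
wrist_force: [12.6, -3.3, -6.2]
grip_width: 0.0008
finger_force: 6.5
t 9.22 tcp [ 37.5 -12.8  60.3] Ftool [13.   0.5  6.3] mark rad mod2pi nan n 0 r nan
wrist_force: [11.5, -3.5, -2.8]
t 10.03 tcp [37.6 13.2 60.7] Ftool [12.   0.9  2.9] mark rad mod2pi nan n 0 r nanmk.py:12: RuntimeWarning: Mean of empty slice.
  print('t',round(s['time_s'],2),'tcp',jig(s['tcp_pos']).round(1),'Ftool',(R().T@s['wrist_force']).round(1),'mark rad mod2pi',round((a+np.pi/2)%(2*np.pi),2),'n',red.sum(),'r',np.hypot(X[red].mean(),Y[red].mean()).round(1))
  ret = ret.dtype.type(ret / rcount)
mk.py:12: RuntimeWarning: Mean of empty slice.
  print('t',round(s['time_s'],2),'tcp',jig(s['tcp_pos']).round(1),'Ftool',(R().T@s['wrist_force']).round(1),'mark rad mod2pi',round((a+np.pi/2)%(2*np.pi),2),'n',red.sum(),'r',np.hypot(X[red].mean(),Y[red].mean()).round(1))
  ret = ret.dtype.type(ret / rcount)
```

```bash
python3 -m inch '[[-0.9,-7.1,0,0,0,0],[-3.7,-13.8,0,0,0,0],[-8.1,-19.4,0,0,0,0],[-13.8,-23.8,0,0,0,0],[-20.4,-26.8,0,0,0,0],[-27.5,-28,0,0,0,0],[-27.5,-28,0,0,0,0]]' | grep wrist
python3 mk.py 2>/dev/null
python3 -m inch '[[-5,0,0,0,0,0],[-10,0,0,0,0,0],[-15,0,0,0,0,0],[-15,0,0,0,0,0]]' | grep wrist
python3 mk.py 2>/dev/null
```

```text
wrist_force: [3.7, 13.1, 2.6]
t 10.95 tcp [ 7.8 43.2 60.5] Ftool [  0.7 -13.6  -2.5] mark rad mod2pi 0.02 n 534 r 23.1
wrist_force: [0.7, 14.7, 3.1]
t 11.5 tcp [-7.8 43.1 60.3] Ftool [ -2.5 -14.5  -3.1] mark rad mod2pi 0.55 n 1652 r 18.2
```

The head is at 2π+0.55 = 6.83 rad, as the no-slip count predicts. I carry on round.

```bash
python3 -m inch '[[-7.1,0.9,0,0,0,0],[-13.8,3.7,0,0,0,0],[-19.4,8.1,0,0,0,0],[-23.8,13.8,0,0,0,0],[-26.6,20.4,0,0,0,0],[-27.5,27.5,0,0,0,0],[-27.5,27.5,0,0,0,0]]' | grep wrist
python3 mk.py 2>/dev/null
python3 -m inch '[[0,6,0,0,0,0],[0,12,0,0,0,0],[0,18,0,0,0,0],[0,24,0,0,0,0],[0,26,0,0,0,0],[0,26,0,0,0,0]]' | grep wrist
python3 mk.py 2>/dev/null
```

```text
wrist_force: [-8.3, 1.1, 4.9]
t 12.43 tcp [-37.3  12.9  59.3] Ftool [-8.4  0.8 -4.9] mark rad mod2pi 2.15 n 1613 r 18.6
wrist_force: [-7.0, 1.5, 2.1]
t 13.22 tcp [-37.4 -12.8  59. ] Ftool [-7.2  0.1 -2. ] mark rad mod2pi 3.03 n 1660 r 18.9
```

```bash
python3 -m inch '[[0.9,7.1,0,0,0,0],[3.7,13.8,0,0,0,0],[8.1,19.4,0,0,0,0],[13.8,23.8,0,0,0,0],[20.4,26.8,0,0,0,0],[27.5,27.8,0,0,0,0],[27.5,27.8,0,0,0,0]]' | grep wrist
python3 mk.py 2>/dev/null
python3 -m inch '[[5,0,0,0,0,0],[10,0,0,0,0,0],[15,0,0,0,0,0],[15,0,0,0,0,0]]' | grep wrist
python3 mk.py 2>/dev/null
```

```text
wrist_force: [-2.1, -9.0, -1.2]
t 14.15 tcp [ -8.  -41.9  59.3] Ftool [-0.1  9.3  1.2] mark rad mod2pi nan n 0 r nan
wrist_force: [-1.2, -10.9, -1.9]
t 14.7 tcp [  7.3 -42.2  59.4] Ftool [ 1.2 10.9  2. ] mark rad mod2pi nan n 0 r nan
```

```bash
python3 -m inch '[[7.1,-0.9,0,0,0,0],[13.8,-3.7,0,0,0,0],[19.4,-8.1,0,0,0,0],[24.3,-14.6,0,0,0,0],[24.3,-14.6,0,0,0,0],[34,-9.4,0,0,0,0],[42,-5,0,0,0,0],[42,-5,0,0,0,0]]' | grep wrist
python3 mk.py 2>/dev/null
python3 -m inch '[[0,0,-50,0,0,0],[0,0,-90,0,0,0],[-50,0,-100,0,0,0],[-100,0,-100,0,0,0],[-130,-30,-100,0,0,0],[-130,-30,-100,0,0,0]]' | grep -E "wrist|pos"
python3 mk.py 2>/dev/null
python3 -c "from h import *; print(shift([-118,0,110]))"
```

```text
wrist_force: [0.0, -0.8, 0.3]
t 15.75 tcp [ 49.7 -36.1  59.5] Ftool [ 0.2  0.8 -0.3] mark rad mod2pi nan n 0 r nan
tcp_pos: [0.4955, -0.0302, 0.1599]
wrist_force: [1.1, -0.8, -0.9]
t 16.55 tcp [-82.5  -4.5 159.9] Ftool [1.2 0.6 0.9] mark rad mod2pi 0.09 n 1594 r 19.0
(array([-36.9,  -5.2,  50. ]), array([-0.   , -0.   ,  0.001]))
```

View lastw.png

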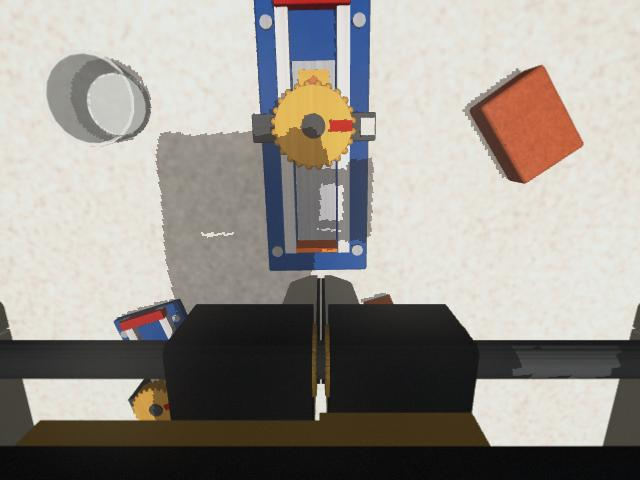

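The mark sits at (342,126) beside the pointer: 12.66 rad, two turns. Tab at (317,245). I go down behind it.

```bash
python3 -m inch '[[-20,-3,20,0,0,0],[-37,-5,60,0,0,0],[-37,-5,100,0,0,0],[-37,-5,125,0,0,0],[-37,-5,134,0,0,0],[-37,-5,134,0,0,0],[-37,-5,134,0,0,0]]'
python3 -c "from h import *; print(shift([-118,0,26]))"
python3 -m inch '[[4,0,0,0,0,0],[8,0,0,0,0,0],[12,0,0,0,0,0],[15,0,0,0,0,0],[18,0,0,0,0,0],[21,0,0,0,0,0],[24,0,0,0,0,0],[24,0,0,0,0,0]]'
python3 -c "from h import *; print(jig(ctrl.observe()['tcp_pos']),shift([-69,0,26]))"
```

```text
time_s: 17.48
tcp_pos: [0.4628, -0.0189, 0.0265]
tcp_rot: [0.0, 0.994, -0.111, 0.001]
wrist_force: [-0.0, -0.1, 0.5]
grip_width: 0.0005
finger_force: 0.0
(array([-1.1, -0.7,  0.5]), array([-0.   , -0.002, -0.   ]))
time_s: 18.48
tcp_pos: [0.4858, -0.024, 0.0257]
tcp_rot: [0.0, 0.994, -0.111, 0.0]
wrist_force: [-0.0, 0.1, -0.1]
grip_width: 0.0007
finger_force: 0.0
[-93.34864506  -0.62537226  25.65817309] (array([24.3, -0.6, -0.3]), array([-0.   , -0.001, -0.   ]))
```

```bash
python3 -m inch '[[4,0,0,0,0,0],[8,0,0,0,0,0],[12,0,0,0,0,0],[16,0,0,0,0,0],[20,0,0,0,0,0],[22,0,0,0,0,0],[23,0,0,0,0,0],[23.5,0,0,0,0,0]]' | grep -E "pos|wrist"
python3 -m inch '[[0.5,0,0,0,0,0],[1,0,0,0,0,0],[1.5,0,0,0,0,0],[1.5,0,0,0,0,0]]'| grep -E "pos|wrist"
python3 -c "from h import *; s=ctrl.observe();print(jig(s['tcp_pos']),R().T@s['wrist_force'])"
```

```text
tcp_pos: [0.5076, -0.0289, 0.0255]
wrist_force: [-5.9, 0.7, 4.3]
tcp_pos: [0.5077, -0.029, 0.0253]
wrist_force: [-11.0, 2.0, 6.5]
[-70.88692099  -0.62397379  25.28595203] [-11.22075356   0.44465987  -6.49589348]
```

It is firmly stopped at the expected place. I back off and look.

```bash
python3 -m inch '[[-4,0,0,0,0,0],[-20,0,0,0,0,0],[-45,0,0,0,0,0],[-45,0,-50,0,0,0],[-30,0,-100,0,0,0],[-15,0,-140,0,0,0],[-15,0,-140,0,0,0],[-15,0,-140,0,0,0]]' | grep -E "pos|wrist"
python3 mk.py
python3 - <<'E'
from h import *
ctrl.camera('wrist')
for n in ['tab','stop','slide_home']: print(n,[(jig(r['centre']).round(1),round(r['p'],2)) for r in ctrl.mark_of(n,'wrist')])
E
```

```text
tcp_pos: [0.4946, -0.0261, 0.1649]
wrist_force: [0.3, -0.2, -0.4]
t 20.98 tcp [-84.3  -0.7 164.9] Ftool [0.4 0.1 0.4] mark rad mod2pi 6.27 n 1579 r 18.1
tab [(array([-61.5,   0.6,  31.4]), 0.96), (array([-159.6,  -62. ,   11.7]), 0.61), (array([91.6,  5.2, 18. ]), 0.21)]
stop [(array([-174.8,  160.9,   12.8]), 0.97), (array([91.2, -1.4, 15.4]), 0.8)]
slide_home [(array([-60.5,   4. ,  27.8]), 0.64)]
```

View lastw.png

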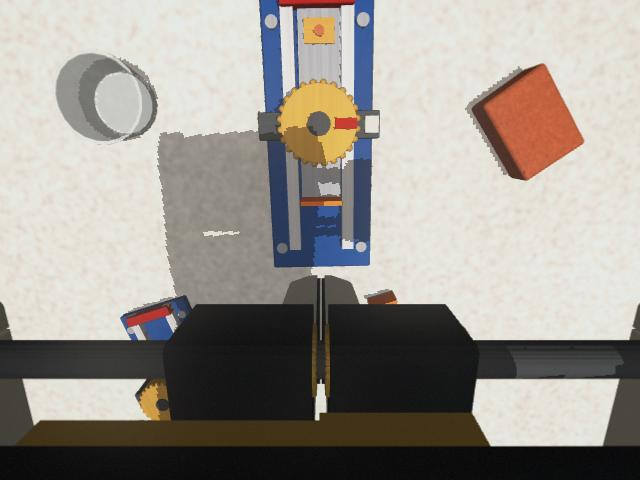

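The plate reaches the red stop (320,5), the tab is at (321,201), and the red mark (345,123) is at the pointer. The pliers were not in the wrist view, but the tool never went near them. I hand in.

```bash
python3 -c "from cell import ctrl; print(ctrl.close_job())"
```

```text
the job is handed in; nothing more can be done
None
```

I handed in the job: the screw head is loosened two turns with its red mark back at the pointer, the slide is pushed firmly against the red stop, and the tub and block show no movement (pliers not rechecked).

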